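# Power up the bench and start the board test

### The job

Start the board test by pushing with the fingertips: first press the red-marked end of the rocker on the grey power unit down so that it tips fully over to on, then press the blue button on the white controller all the way in so that it stays down, and then press the green button on the small round pod fully down and let it spring back up. Keep to that order and leave the yellow button alone. Only push: do not pick up, tip or push away the pod, and leave the solder spool, multimeter, circuit board and screwdriver where they are.

Things in the scene. Friction and masses are not known exactly. Their poses are not given: they have to be found in the camera images.
- supply: Grey power unit, fixed: box 180 (its x) x 150 (its y) x 70 mm high, dark display strip on top along its +x edge. Origin: centre of its underside, on the bench; z up. It stands left or right of the pod, turned up to 0.25 rad. The rocker sits on its top, turned with it.
- rocker_press (a point): Press point on the rocker on the power unit: top face of the paddle's red end, 22 mm from the pivot towards the supply's +x. Black paddle 56 (supply's x) x 24 mm in a grey frame 68 x 36 x 8 mm. When off this end stands up: point about 95 mm above the bench, paddle sloping 0.25 rad down towards the supply's -x. Pressed straight down it sinks about 11 mm. The point tilts with the paddle.
- rocker (a joint): Tilt of the rocker in rad: 0 to 0.03 off (as found, red end up), 0.5 fully on (red end down, against its stop). No spring: it needs 1.5 to 4 N at the press point, most near the end, and stays where it is left.
- controller: White test controller, fixed: box 180 (its x) x 150 (its y) x 60 mm high, dark display strip on top along its +x edge. Origin: centre of its underside, on the bench; z up. It stands on the other side of the pod from the power unit, turned up to 0.25 rad. The blue and yellow buttons sit on its top, 70 mm apart; which is on which side varies.
- blue_top (a point): Centre of the top face of the blue button: a flat cylinder 28 mm in diameter in a black collar of 38 mm diameter and 8 mm height. Up, its top is 78 mm above the bench, 10 mm above its collar; fully in it is 70 mm above the bench. It is pressed straight down.
- blue (a joint): How far the blue button is in, in m: 0 up (as found), 0.008 fully in, against its stop. No spring: it needs about 3 N all the way and stays where it is left.
- yellow_top (a point): Centre of the top face of the yellow button on the controller, 28 mm in diameter, 82 mm above the bench, in a black housing 44 mm in diameter and 12 mm high. It must not be pressed.
- yellow (a joint): How far the yellow button is in, in m: 0 up, 0.006 fully in. Sprung.
- pod: Loose round pod of grey plastic, 68 mm in diameter and 35 mm high, about 0.5 kg, standing on the bench between the two units. Origin: centre of its underside; z up. It carries the green button at its centre.
- green_top (a point): Centre of the top face of the green button on the pod, 32 mm in diameter, in a black housing 48 mm in diameter and 12 mm high on the pod's top. Up, it is 57 mm above the bench, 10 mm above its housing. It is pressed straight down.
- green (a joint): How far the green button is in, in m: 0 up, 0.006 fully in. Sprung: it starts to move at 1.5 N, fully in takes about 5 N, and it comes back up when let go.
- spool: Loose solder spool, white flanges 58 mm in diameter, 50 mm high, standing upright beyond the pod. Origin: centre of its underside.
- meter: Loose orange multimeter lying flat, 170 (its x) x 85 x 36 mm (its selector dial rises to 43 mm), on the right of the work. Origin: centre of its underside.
- board: Loose green circuit board, 160 (its x) x 100 mm, 20 mm high with its parts, on the left of the work. Origin: centre of its underside.
- driver: Loose screwdriver lying along y on the bench, on the far left beyond the units; its axis x runs along it, the handle at its -x end.
Mind the look-alikes: they are no part of the job. What is shaped like the pod but purple or turquoise is not meant.

How it is judged:
On the way, in this order (a step that is already met when the one before it is completed fails the run):
1. the rocker is tipped on (value of joint rocker above 0.4 rad), for 0.05 s.
2. the blue button is pressed in (value of joint blue above 0.006 m), for 0.05 s.
3. the green button is pressed down (value of joint green above 0.004 m), for 0.05 s.
4. the green button has sprung back (value of joint green below 0.0015 m), for 0.1 s.
At the end, for the whole second after the job is handed in: Rocker on (over 0.4 rad), blue button in (over 6 mm), green and yellow up (under 1.5 mm in); pod upright (within 0.1 rad), at rest on the bench, within 30 mm of its start; spool, meter, board and screwdriver within 25 mm of theirs (value of joint rocker above 0.4 rad and value of joint blue above 0.006 m and value of joint each of green, yellow below 0.0015 m and height (world z) of pod below 0.005 m and angle between pod's own z axis and vertical below 0.1 rad and distance of pod from where it was at the start of the episode below 0.03 m and linear speed of pod below 0.02 m/s and distance of each of spool, meter, board, driver from where it was at the start of the episode below 0.025 m); the robot touches nothing.
It fails at once if the yellow button is pressed (over 2.5 mm) (value of joint yellow above 0.0025 m).
It fails at once if the blue button is pressed before the rocker is on (value of joint blue above 0.003 m and value of joint rocker below 0.35 rad).
It fails at once if the green button is pressed before the blue button is in (value of joint green above 0.003 m and value of joint blue below 0.005 m).
It fails at once if the pod is lifted (10 mm), tipped (0.25 rad) or moved over 30 mm (height (world z) of pod above 0.01 m or angle between pod's own z axis and vertical above 0.25 rad or distance of pod from where it was at the start of the episode above 0.03 m).
It fails at once if spool, meter, board or screwdriver is moved over 25 mm (distance of any of spool, meter, board, driver from where it was at the start of the episode above 0.025 m).
It also fails if it takes over 54 s, if anything falls off the work surface, if the arm or the gripper's body presses on something with over 40 N, if the wrist force passes 120 N, or if a joint passes its speed limit or range.

### The arm

A 7-joint arm with a two-finger parallel gripper is mounted at the origin on the work surface. World frame = base frame: x ahead of the robot, y to its left, z up, the work surface at z = 0. Lengths are in m, angles in rad, forces in N, time in s.
With the tool pointing down it reaches from about 0.425 to 0.925 m from the base axis. Payload 6.8 kg.
Tool frame: the origin (TCP) lies at the very end of the fingers, on their centre line; the grasp point (between the pads) lies 19 mm behind it; z points along the fingers, y is the line along which they close (so a half turn about z gives the same grasp; the last joint's range is limited). The gripper opens to 85 mm and grips with 20 to 120 N. Pads are 22 mm wide; open, the fingers measure 114 mm over their backs; the gripper's body (76 mm by 85 mm) begins 54 mm behind the grasp point. The pads swing forward as they close: fully open they stand 13 mm farther back than shut.
Start: joints at [1.193, 0.477, 0.022, 1.555, -0.011, 1.109, -0.083], TCP at [0.18, -0.651, 0.231] pointing down, gripper open.
Joint ranges: [-2.96, 2.96], [-0.34, 2.1], [-1.41, 1.46], [0.24, 2.44], [-1.37, 4.51], [0.17, 1.92], [-2.96, 2.96]. Speed limits (rad/s): [2.39, 2.39, 3.14, 3.14, 3.14, 3.14, 3.14].

### API

Orientations are given as a unit quaternion [w, x, y, z].
In Python, from station import read_state, read_camera, calibration, finish_job gives the robot as it stands.
- The arm moves only by the tool drive_tool, never from a script. Its argument "plan" is a list of rows, each a list of 7 numbers: the turn, a rotation vector about the tool's x, y, z in rad, then the shift along the tool's x, y, z in mm, then the gripper command: -1 is shut, 1 is fully open, values between are in proportion. In form: [[wx, wy, wz, x, y, z, grip], ...]. A call has 1 to 20 rows; each row is the pose to reach, as a shift and turn from the pose commanded when the call began, along the tool's axes at that moment; what a row does not reach only later rows make up. A row lasts 1/8 s, in which the tool goes at most 62.5 mm and 10.7 degrees, less where a joint would pass 70% of its speed; a pose out of reach is approached as far as the arm can. A call with a gripper value outside its range is refused whole. The fingers move at their own pace and stop on an object; "newtons" is the grip in N (left out, the last holds). Time passes only in rows, so rows that repeat a pose let the fingers close. It gives the time, the measured TCP pose, the force, the opening and the grip force at its end, in the units of the state.
- read_state(): the state, without advancing time (a new reading comes with each control period).
- read_camera(name): name is "side" or "top"; returns (picture, depth): 384x512x3 uint8, red, green, blue; 384x512 float32, m along the optical axis (not along the pixel's ray), 0 where there is no reading.
- calibration(name): a dict with "fovy" (degrees; the focal length in pixels is half the picture's height over the tangent of half this angle, whatever the lens; pixels are square), "cx", "cy" (the principal point, pixels), "k1" (the pictures are not rectified: a ray, as slopes to the right and down, at radius r is drawn at 1 + k1 r^2 times it, then the intrinsics apply), "origin" and "rotation" of the camera in the world. Camera axes: x right, y up, looking along -z (the intrinsics and any distortion apply to the point x, -y, -z); pixel columns grow to the right and rows downward; lengths in m; the calibration is good to about 2 mm. A picture is of the moment at which its call begins. calibration takes no time and is no camera call.
- finish_job(): hands the job in; it is judged then, once.
The state is a dict: "clock": time; "joint_positions": joint angles; "dq": joint speeds; "joint_efforts": joint torques, N m; "position": TCP position; "tool_rot": TCP orientation; "force": force on the tool from outside, world axes, zero at the start; "moment": the same for the moment, N m; "gripper_width": opening from 0.0 (shut) to 1.0 (fully open); "gripper_force": force on a finger pad.
Only numpy, scipy, OpenCV 4.12 (cv2) and the standard library are available. Lean on these libraries where they do the work, as an engineer would, in place of code of your own. Each camera call takes 0.05 s, during which the arm holds its last target. There are 200 camera calls.

## Working session

There is one attempt and no reset: what is moved stays moved. The work goes in short steps, Python scripts to look and compute and a tool call to move; the robot and the scene stay as the last step left them, time stands still between calls to the robot, and variables do not carry over. Pictures are saved under pics/ and viewed, at most 10 in all, crops included, and the job is handed in when it is done.

Besides the shell and the picture viewer there is one more tool, called in YAML: its name, and indented under it one key for each argument. drive_tool: Moves the arm, as the interface text tells. Its arguments: {"type":"object","properties":{"plan":{"type":"array","items":{"type":"array","items":{"type":"number"}}},"newtons":{"type":"number"}},"required":["plan"]}

```bash
mkdir -p pics
cat > h.py <<'E'
import numpy as np, cv2
from station import *
def cam(n):
    c=calibration(n); f=192/np.tan(np.radians(c['fovy'])/2)
    K=np.array([[f,0,c['cx']],[0,f,c['cy']],[0,0,1]]); return c,K,np.array([c['k1'],0,0,0,0.])
def ray(n,uv):
    c,K,d=cam(n); p=cv2.undistortPoints(np.array(uv,float).reshape(-1,1,2),K,d)[:,0]
    D=np.c_[p[:,0],-p[:,1],-np.ones(len(p))]; R=np.array(c['rotation']).reshape(3,3)
    return np.array(c['origin']),D@R.T
def onplane(n,uv,z):
    o,D=ray(n,uv); return o+D*((z-o[2])/D[:,2])[:,None]
def withdepth(n,uv,dep):
    o,D=ray(n,uv); return o+D*np.array([dep[int(round(v)),int(round(u))] for u,v in uv])[:,None]
E
python3 - <<'E'
from h import *
for n in('top','side'):
    p,d=read_camera(n); cv2.imwrite(f'pics/{n}0.png',p[:,:,::-1]); np.savez(f'{n}0.npz',p=p,d=d)
    print(n,calibration(n))
print(read_state())
E
```

```text
top {'fovy': 56.50726637868989, 'cx': 257.9391593741029, 'cy': 191.6478085377795, 'k1': -0.10415624193342139, 'origin': array([0.368659  , 0.01162952, 1.16666535]), 'rotation': array([-0.69729786, -0.06079877,  0.0704157 ,  0.71071853])}
side {'fovy': 49.53956809080466, 'cx': 264.04685070369607, 'cy': 194.4269807415129, 'k1': -0.04532163667273153, 'origin': array([ 0.45087471, -1.08713585,  0.82986553]), 'rotation': array([ 0.87775009,  0.4743543 , -0.02348055, -0.06317789])}
{'clock': 0.1, 'joint_positions': array([ 1.19290642,  0.47772728,  0.02233696,  1.55636076, -0.01150571,
        1.10933398, -0.08310432]), 'dq': array([ 0.0014386 , -0.00212462,  0.00051224, -0.00263052, -0.00148544,
        0.00022338,  0.0005955 ]), 'joint_efforts': array([ 3.69605783e-03, -5.97764146e+01,  1.61269795e+00, -2.81956708e+01,
        1.27176617e-02,  4.99834932e-03,  3.99599841e-06]), 'position': array([ 0.17975289, -0.65005354,  0.23041279]), 'tool_rot': array([-8.33096514e-04,  9.90913886e-01,  1.34495156e-01, -1.72034113e-04]), 'force': array([-0.74242192,  0.41680382, -0.56354857]), 'moment': array([ 0.03434649, -0.00063984,  0.04126252]), 'gripper_force': 0.0, 'gripper_width': 1.0001058048898819}
```

View pics/top0.png

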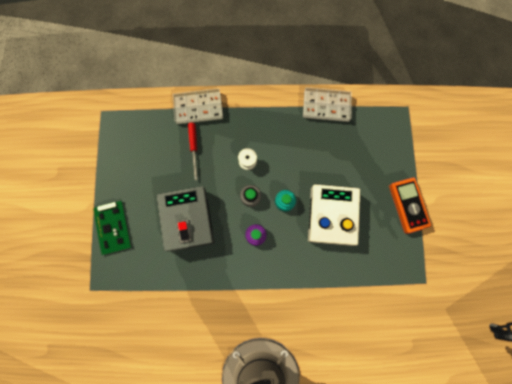

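View pics/side0.png

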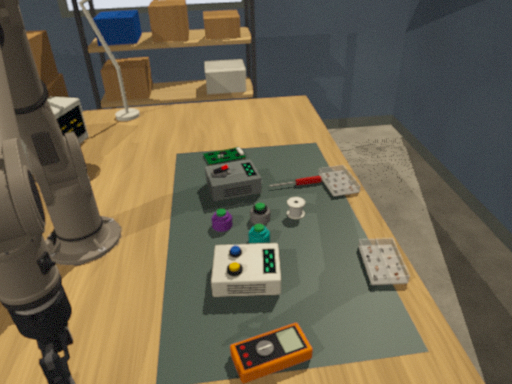

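The top view shows the supply at about (185,218) with red rocker end at (183,227). The controller is at (335,214), with blue at (325,223) and yellow at (348,225). The grey pod is at (250,195); the purple and turquoise decoys are at (256,235) and (286,201). The calibration rotation is a quaternion, so I'll fix the helper for that and then measure.

```bash
sed -i "s/R=np.array(c\['rotation'\]).reshape(3,3)/R=rot(c['rotation'])/; 3i from scipy.spatial.transform import Rotation\ndef rot(q): return Rotation.from_quat(np.r_[q[1:],q[0]]).as_matrix()" h.py
python3 - <<'E'
from h import *
def near(o1,d1,o2,d2):
    A=np.c_[d1,-d2]; t=np.linalg.lstsq(A,o2-o1,rcond=None)[0]; a,b=o1+d1*t[0],o2+d2*t[1]; return (a+b)/2,np.linalg.norm(a-b)
H={'red':((0,8),(172,180)),'green':((45,75),),'blue':((105,128),),'yellow':((18,32),)}
W={'top':{'red':(170,215,200,245),'green':(240,185,262,206),'blue':(315,212,335,234),'yellow':(340,214,358,236)},
   'side':{'red':(212,160,235,178),'green':(250,198,270,216),'blue':(225,242,245,260),'yellow':(224,258,245,278)}}
Z={'red':.095,'green':.057,'blue':.078,'yellow':.082}
for k in H:
    r={}
    for n in W:
        z=np.load(n+'0.npz'); p,dep=z['p'],z['d']; hsv=cv2.cvtColor(p,cv2.COLOR_RGB2HSV)
        m=sum(((hsv[...,0]>=a)&(hsv[...,0]<=b)) for a,b in H[k]).astype(bool)&(hsv[...,1]>110)&(hsv[...,2]>60)
        x0,y0,x1,y1=W[n][k]; w=np.zeros_like(m); w[y0:y1,x0:x1]=1; m&=w
        v,u=np.nonzero(m); c=(u.mean(),v.mean()); P=onplane(n,[c],Z[k])[0]
        print(k,n,len(u),np.round(c,1),(u.min(),u.max(),v.min(),v.max()),'plane',P.round(4),'depth',withdepth(n,[c],dep)[0].round(4)); r[n]=c
    print('  tri',near(*[q for n in r for q in (ray(n,[r[n]])[0],ray(n,[r[n]])[1][0])]))
# box yaw and centre from depth top faces
z=np.load('top0.npz'); p,dep=z['p'],z['d']
vv,uu=np.mgrid[0:384,0:512]; P=withdepth('top',np.c_[uu.ravel(),vv.ravel()],dep).reshape(384,512,3)
for nm,(x0,y0,x1,y1),h in(('supply',(145,175,225,265),.07),('contr',(298,175,372,255),.06)):
    m=np.zeros((384,512),bool); m[y0:y1,x0:x1]=1; m&=(P[...,2]>h-.012)
    q=P[m]; print(nm,m.sum(),np.median(q[:,2]),cv2.minAreaRect((q[:,:2]*1000).astype(np.float32)))
t=cv2.resize(p[170:260,150:370],None,fx=3.6,fy=3.6,interpolation=cv2.INTER_CUBIC); cv2.imwrite('pics/crop.png',t[:,:,::-1])
E
```

```text
red top 93 [182.1 225.5] (np.int64(177), np.int64(187), np.int64(221), np.int64(230)) plane [0.4704 0.2253 0.095 ] depth [0.4709 0.2263 0.0899]
red side 33 [224.1 166.8] (np.int64(221), np.int64(227), np.int64(164), np.int64(169)) plane [0.4686 0.2262 0.095 ] depth [0.4685 0.2247 0.0958]
  tri (array([0.46942452, 0.22509057, 0.09571861]), np.float64(0.0017686220677117135))
green top 101 [250.  193.4] (np.int64(245), np.int64(255), np.int64(188), np.int64(199)) plane [0.5721 0.0197 0.057 ] depth [0.572  0.0197 0.0575]
green side 62 [259.5 206. ] (np.int64(255), np.int64(264), np.int64(203), np.int64(209)) plane [0.5696 0.0158 0.057 ] depth [0.5696 0.0154 0.0573]
  tri (array([0.57125661, 0.01967129, 0.05451248]), np.float64(0.002498657038544999))
blue top 70 [324.4 222.2] (np.int64(320), np.int64(329), np.int64(218), np.int64(226)) plane [ 0.4741 -0.2075  0.078 ] depth [ 0.4739 -0.2069  0.0807]
blue side 63 [234.8 250.1] (np.int64(230), np.int64(239), np.int64(246), np.int64(254)) plane [ 0.4732 -0.2134  0.078 ] depth [ 0.4732 -0.2151  0.0795]
  tri (array([ 0.47395659, -0.2083679 ,  0.07373985]), np.float64(0.0011906030072088235))
yellow top 105 [347.1 224. ] (np.int64(342), np.int64(353), np.int64(219), np.int64(229)) plane [ 0.4666 -0.2768  0.082 ] depth [ 0.4665 -0.2766  0.083 ]
yellow side 99 [234.  266.5] (np.int64(228), np.int64(240), np.int64(262), np.int64(271)) plane [ 0.466  -0.2823  0.082 ] depth [ 0.466  -0.2829  0.0826]
  tri (array([ 0.4665496, -0.2779158,  0.0780148]), np.float64(0.000880662533383428))
supply 2880 0.07160782217416906 ((471.63006591796875, 163.1421356201172), (249.57643127441406, 268.23138427734375), 8.735878944396973)
contr 2773 0.0623174098697421 ((489.7965087890625, -156.61618041992188), (204.93948364257812, 360.4490051269531), 6.132889270782471)
```

View pics/crop.png

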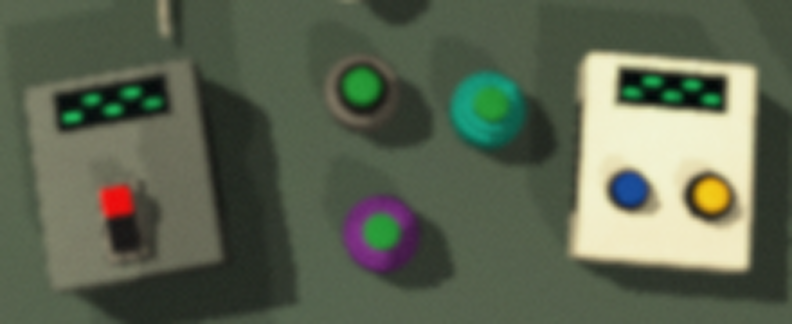

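The crop confirms the layout: the rocker's red end faces the supply's +x (yaw about 0.15), and blue is on the pod side of the controller. I'll move shut above the rocker at about (0.475, 0.226).

drive_tool:
  plan:
    - [0, 0, 0.13, 0, 0, 0, -1]
    - [0, 0, 0.27, 220, -180, 0, -1]
    - [0, 0, 0.27, 429, -349, 0, -1]
    - [0, 0, 0.27, 429, -349, 0, -1]
    - [0, 0, 0.27, 429, -349, 0, -1]
    - [0, 0, 0.27, 429, -349, 0, -1]
    - [0, 0, 0.27, 429, -349, 0, -1]
    - [0, 0, 0.27, 429, -349, 0, -1]
    - [0, 0, 0.27, 429, -349, 0, -1]
    - [0, 0, 0.27, 429, -349, 0, -1]
    - [0, 0, 0.27, 518, -766, 0, -1]
    - [0, 0, 0.27, 518, -766, 0, -1]
    - [0, 0, 0.27, 518, -766, 0, -1]
    - [0, 0, 0.27, 518, -766, 0, -1]
    - [0, 0, 0.27, 518, -766, 0, -1]
    - [0, 0, 0.27, 518, -766, 0, -1]
    - [0, 0, 0.27, 518, -766, 0, -1]
    - [0, 0, 0.27, 518, -766, 0, -1]
    - [0, 0, 0.27, 518, -766, 0, -1]
    - [0, 0, 0.27, 518, -766, 0, -1]

```text
clock: 2.6
position: [0.4754, 0.2239, 0.2311]
tool_rot: [0.001, 1.0, -0.001, -0.0]
force: [0.6, -0.3, -0.7]
gripper_width: -0.002
gripper_force: 0.0
```

drive_tool:
  plan:
    - [0, 0, 0, 5, -3, 60, -1]
    - [0, 0, 0, 5, -3, 110, -1]
    - [0, 0, 0, 5, -3, 125, -1]
    - [0, 0, 0, 5, -3, 132, -1]
    - [0, 0, 0, 5, -3, 134, -1]
    - [0, 0, 0, 5, -3, 136, -1]
    - [0, 0, 0, 5, -3, 138, -1]
    - [0, 0, 0, 5, -3, 140, -1]
    - [0, 0, 0, 5, -3, 142, -1]
    - [0, 0, 0, 5, -3, 144, -1]
    - [0, 0, 0, 5, -3, 145, -1]
    - [0, 0, 0, 5, -3, 145, -1]

```text
clock: 4.1
position: [0.4801, 0.2288, 0.0862]
tool_rot: [-0.0, 1.0, -0.0, -0.0]
force: [3.2, 1.7, 2.2]
gripper_width: 0.0
gripper_force: 1.2
```

drive_tool:
  plan:
    - [0, 0, 0, 0, 0, 1, -1]
    - [0, 0, 0, 0, 0, 2, -1]
    - [0, 0, 0, 0, 0, 2, -1]

```text
clock: 4.47
position: [0.4802, 0.2289, 0.0853]
tool_rot: [0.0, 1.0, -0.0, 0.0]
force: [-0.7, -0.9, 12.2]
gripper_width: 0.001
gripper_force: 6.1
```

drive_tool:
  plan:
    - [0, 0, 0, 0, 0, 1, -1]
    - [0, 0, 0, 0, 0, 1, -1]

```text
clock: 4.72
position: [0.4803, 0.229, 0.0851]
tool_rot: [0.0, 1.0, -0.0, 0.0]
force: [-2.7, -2.2, 20.9]
gripper_width: 0.005
gripper_force: 9.5
```

drive_tool:
  plan:
    - [0, 0, 0, 0, 0, -30, -1]
    - [0, 0, 0, 0, 0, -90, -1]
    - [0, 0, 0, -6, 60, -100, -1]
    - [0, 0, 0, -6, 439, -100, -1]
    - [0, 0, 0, -6, 439, -100, -1]
    - [0, 0, 0, -6, 439, -100, -1]
    - [0, 0, 0, -6, 439, -100, -1]
    - [0, 0, 0, -6, 439, -100, -1]
    - [0, 0, 0, -6, 439, -100, -1]
    - [0, 0, 0, -6, 439, -100, -1]
    - [0, 0, 0, -6, 439, -100, -1]
    - [0, 0, 0, -6, 439, -100, -1]
    - [0, 0, 0, -6, 439, -100, -1]

```text
clock: 6.35
position: [0.4741, -0.2086, 0.1832]
tool_rot: [-0.0, 1.0, 0.001, -0.0]
force: [0.1, 0.3, 0.3]
gripper_width: -0.002
gripper_force: 0.0
```

Run:
```python
from h import *
p,d=read_camera('top');s,e=read_camera('side')
a=cv2.resize(p[170:260,150:370],(792,324),interpolation=cv2.INTER_CUBIC);b=cv2.resize(s[140:275,180:310],(264,270),interpolation=cv2.INTER_CUBIC)
c=np.zeros((594,792,3),np.uint8);c[:324]=a;c[324:,:264]=b
b0=cv2.resize(np.load('side0.npz')['p'][140:275,180:310],(264,270),interpolation=cv2.INTER_CUBIC);c[324:,264:528]=b0
cv2.imwrite('pics/after1.png',c[:,:,::-1])
for n,im,dd,w in(('top',p,d,(170,212,200,245)),('side',s,e,(212,158,235,180))):
    h=cv2.cvtColor(im,cv2.COLOR_RGB2HSV);m=((h[...,0]<9)|(h[...,0]>171))&(h[...,1]>110)&(h[...,2]>60)
    k=np.zeros_like(m);k[w[1]:w[3],w[0]:w[2]]=1;v,u=np.nonzero(m&k);print(n,len(u),u.mean(),v.mean(),np.median(withdepth(n,np.c_[u,v],dd),0))
print(read_state()['position'],read_state()['force'])
```

```text
top 85 182.4 224.96470588235294 [0.47280992 0.22664536 0.08681873]<stdin>:9: RuntimeWarning: Mean of empty slice.
  ret = ret.dtype.type(ret / rcount)
Traceback (most recent call last):
  File "h.py", line 15, in withdepth
    o,D=ray(n,uv); return o+D*np.array([dep[int(round(v)),int(round(u))] for u,v in uv])[:,None]
        ~~~^^^^^^
  File "h.py", line 9, in ray
    c,K,d=cam(n); p=cv2.undistortPoints(np.array(uv,float).reshape(-1,1,2),K,d)[:,0]
                    ~~~~~~~~~~~~~~~~~~~^^^^^^^^^^^^^^^^^^^^^^^^^^^^^^^^^^^^^^^^
cv2.error: OpenCV(4.12.0) /io/opencv/modules/calib3d/src/undistort.dispatch.cpp:347: error: (-215:Assertion failed) CV_IS_MAT(_src) && CV_IS_MAT(_dst) && (_src->rows == 1 || _src->cols == 1) && (_dst->rows == 1 || _dst->cols == 1) && _src->cols + _src->rows - 1 == _dst->rows + _dst->cols - 1 && (CV_MAT_TYPE(_src->type) == CV_32FC2 || CV_MAT_TYPE(_src->type) == CV_64FC2) && (CV_MAT_TYPE(_dst->type) == CV_32FC2 || CV_MAT_TYPE(_dst->type) == CV_64FC2) in function 'cvUndistortPointsInternal'
```

View pics/after1.png

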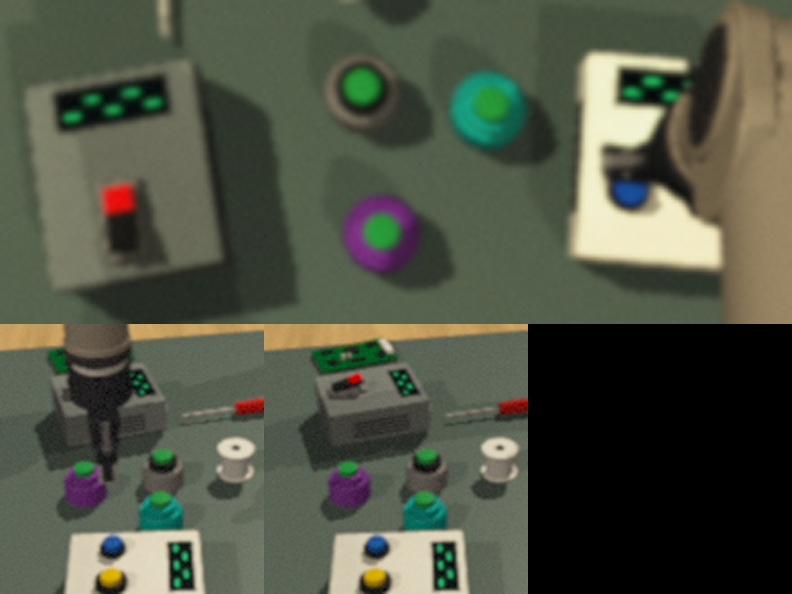

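The rocker is over: its red end now measures about 0.087 m high, and the push stopped hard at 0.085 m. Next is blue.

drive_tool:
  plan:
    - [0, 0, 0, 0, 0, 50, -1]
    - [0, 0, 0, 0, 0, 90, -1]
    - [0, 0, 0, 0, 0, 102, -1]
    - [0, 0, 0, 0, 0, 105, -1]
    - [0, 0, 0, 0, 0, 107, -1]
    - [0, 0, 0, 0, 0, 109, -1]
    - [0, 0, 0, 0, 0, 111, -1]
    - [0, 0, 0, 0, 0, 112, -1]
    - [0, 0, 0, 0, 0, 113, -1]
    - [0, 0, 0, 0, 0, 113, -1]

```text
clock: 7.7
position: [0.4747, -0.2104, 0.0705]
tool_rot: [0.0, 1.0, -0.0, 0.001]
force: [1.6, -0.2, 2.2]
gripper_width: -0.003
gripper_force: 1.3
```

drive_tool:
  plan:
    - [0, 0, 0, 0, 0, 1, -1]
    - [0, 0, 0, 0, 0, 2, -1]
    - [0, 0, 0, 0, 0, 3, -1]
    - [0, 0, 0, 0, 0, 3, -1]

```text
clock: 8.2
position: [0.4748, -0.2104, 0.0698]
tool_rot: [0.001, 1.0, -0.0, 0.001]
force: [-6.3, 4.2, 29.3]
gripper_width: -0.002
gripper_force: 14.5
```

Blue is at its stop: 0.0698 m with 29 N. Now I'll lift and move over the pod.

drive_tool:
  plan:
    - [0, 0, 0, 0, 0, -30, -1]
    - [0, 0, 0, 0, 0, -90, -1]
    - [0, 0, 0, 10, -20, -100, -1]
    - [0, 0, 0, 96, -229, -100, -1]
    - [0, 0, 0, 96, -229, -100, -1]
    - [0, 0, 0, 96, -229, -100, -1]
    - [0, 0, 0, 96, -229, -100, -1]
    - [0, 0, 0, 96, -229, -100, -1]
    - [0, 0, 0, 96, -229, -100, -1]

```text
clock: 9.32
position: [0.569, 0.0174, 0.1665]
tool_rot: [0.001, 1.0, -0.001, -0.001]
force: [-0.2, -0.5, 0.6]
gripper_width: -0.0
gripper_force: 0.0
```

Run:
```python
from h import *
p,d=read_camera('top');s,e=read_camera('side')
for n,im,dd,w in(('top',p,d,(312,212,335,234)),('side',s,e,(225,240,245,260))):
    h=cv2.cvtColor(im,cv2.COLOR_RGB2HSV);m=(h[...,0]>104)&(h[...,0]<129)&(h[...,1]>110)&(h[...,2]>60)
    k=np.zeros_like(m);k[w[1]:w[3],w[0]:w[2]]=1;v,u=np.nonzero(m&k);print(n,len(u),u.mean(),v.mean(),np.median(withdepth(n,np.c_[u,v],dd),0) if len(u) else '')
a=cv2.resize(s[140:300,180:310],(487,600),interpolation=cv2.INTER_CUBIC);cv2.imwrite('pics/after2.png',a[:,:,::-1])
print(read_state()['position'],read_state()['force'])
```

```text
top 58 324.5 222.13793103448276 [ 0.47517713 -0.20911501  0.07172282]
side 57 235.08771929824562 251.0 [ 0.47403098 -0.20699685  0.06991152]
[0.56917525 0.01666764 0.16682495] [0.59837987 0.47432537 0.95501795]
```

View pics/after2.png

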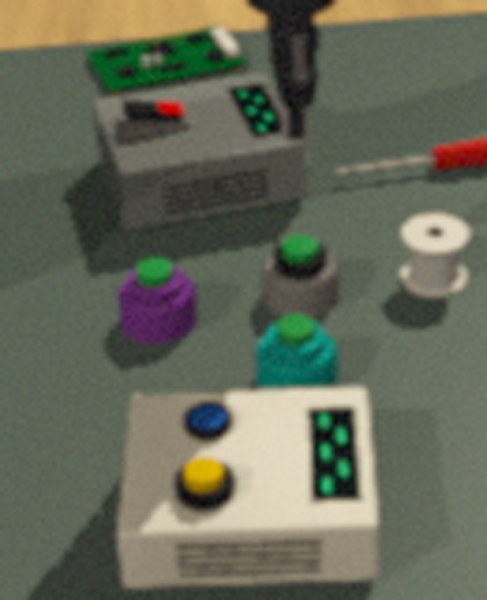

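The side view shows the rocker tipped (red end down, crop (170,110)) and the blue button flush at (207,420), measured at about 0.070 m. Next is green.

drive_tool:
  plan:
    - [0, 0, 0, 1, 0, 50, -1]
    - [0, 0, 0, 1, 0, 95, -1]
    - [0, 0, 0, 1, 0, 106, -1]
    - [0, 0, 0, 1, 0, 109, -1]
    - [0, 0, 0, 1, 0, 111, -1]
    - [0, 0, 0, 1, 0, 113, -1]
    - [0, 0, 0, 1, 0, 115, -1]
    - [0, 0, 0, 1, 0, 115, -1]

```text
clock: 10.42
position: [0.5722, 0.0187, 0.0531]
tool_rot: [-0.0, 1.0, -0.0, 0.001]
force: [2.4, -0.6, 3.9]
gripper_width: -0.003
gripper_force: 1.8
```

drive_tool:
  plan:
    - [0, 0, 0, 0, 0, 1, -1]
    - [0, 0, 0, 0, 0, 2, -1]
    - [0, 0, 0, 0, 0, 3, -1]
    - [0, 0, 0, 0, 0, 3.5, -1]
    - [0, 0, 0, 0, 0, 3.5, -1]

```text
clock: 11.05
position: [0.5723, 0.0187, 0.0508]
tool_rot: [0.0, 1.0, -0.0, 0.001]
force: [-2.4, -2.6, 20.6]
gripper_width: -0.003
gripper_force: 9.9
```

Green is at its stop: 0.0508 m with 20 N. Now I'll lift straight up.

drive_tool:
  plan:
    - [0, 0, 0, 0, 0, -8, -1]
    - [0, 0, 0, 0, 0, -30, -1]
    - [0, 0, 0, 0, 0, -80, -1]
    - [0, 0, 0, 0, 0, -130, -1]
    - [0, 0, 0, 0, 0, -150, -1]
    - [0, 0, 0, 0, 0, -150, -1]
    - [0, 0, 0, 0, 0, -150, -1]
    - [0, 0, 0, 0, 0, -150, -1]

```text
clock: 12.05
position: [0.5698, 0.0187, 0.197]
tool_rot: [0.0, 1.0, -0.0, -0.002]
force: [0.2, -0.8, -0.3]
gripper_width: 0.004
gripper_force: 0.0
```

Run:
```python
from h import *
s,e=read_camera('side')
a=cv2.resize(s[140:300,180:310],(487,600),interpolation=cv2.INTER_CUBIC);cv2.imwrite('pics/after3.png',a[:,:,::-1])
h=cv2.cvtColor(s,cv2.COLOR_RGB2HSV);m=(h[...,0]>44)&(h[...,0]<76)&(h[...,1]>110)&(h[...,2]>60);k=np.zeros_like(m);k[198:216,250:270]=1
v,u=np.nonzero(m&k);print(len(u),u.mean(),v.mean(),np.median(withdepth('side',np.c_[u,v],e),0))
```

```text
62 259.64516129032256 206.0 [0.5703259  0.01788057 0.05618919]
```

View pics/after3.png

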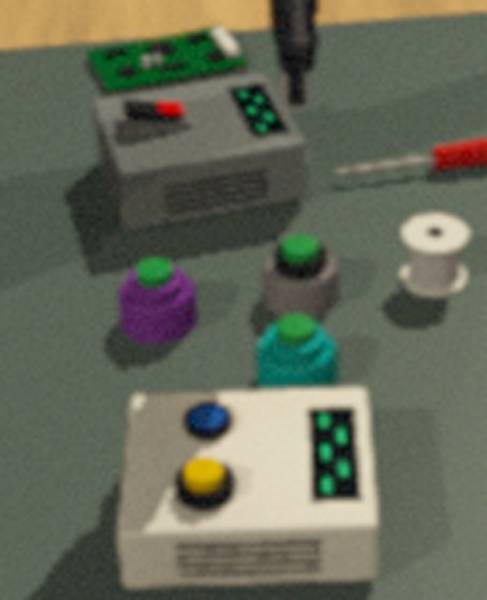

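The view shows the green button back up at (300,248), the pod unmoved, blue in and the rocker on. I'm handing in.

```bash
python3 -c "from station import *; print(finish_job())"
```

```text
the job is handed in; nothing more can be done
None
```

I handed the job in at about 12 s: the rocker is on, blue is in, and green was pressed fully and sprang back up. The pod looks unmoved and yellow was never touched, but the judge's result was not shown.

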